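Pack a plaster model in its delivery box and snap the lid home

ROBOT

A 6-joint arm with a two-finger parallel gripper is mounted at the origin on the work surface. World frame = base frame: x ahead of the robot, y to its left, z up, the work surface at z = 0. Lengths are in m, angles in rad, forces in N, time in s.
With the tool pointing down it reaches from about 0.35 to 0.775 m from the base axis. Payload 5.5 kg.
Tool frame: the origin (TCP) lies between the finger pads; the fingertips stand 19 mm ahead of it and the grasp point (between the pads) is the TCP; z points along the fingers, y is the line along which they close (so a half turn about z gives the same grasp; the last joint's range is limited). The gripper opens to 85 mm and grips with 20 to 120 N. Pads are 22 mm wide; open, the fingers measure 114 mm over their backs; the gripper's body (76 mm by 85 mm) begins 54 mm behind the grasp point. The pads swing forward as they close: fully open they stand 13 mm farther back than shut.
Start: joints at [-1.385, 0.313, 0.046, 1.304, 0, 1.431], TCP at [0.184, -0.545, 0.212] pointing down, gripper open.
Joint ranges: [-2.76, 2.76], [-0.86, 1.69], [-1.03, 1.26], [-2.2, 2.34], [-1.47, 1.5], [-3.14, 3.14]. Speed limits (rad/s): [2.57, 2.57, 3.14, 3.14, 3.14, 3.14].

INTERFACE

Orientations are given as a unit quaternion [w, x, y, z].
In Python, from workcell import env gives the robot as it stands.
- The arm moves only by the shell command python3 -m pendant 'ROWS' [FORCE]. ROWS is JSON, a list of rows, each an object with "travel": the shift along the tool's x, y, z scaled (see below), a list of three; "rot": the turn, a rotation vector about the tool's x, y, z scaled (see below), a list of three; "fingers": the opening, from -1 (shut) to 1 (fully open). In form: [{"travel": [dx, dy, dz], "rot": [wx, wy, wz], "fingers": fingers}, ...]. A call has 1 to 10 rows; each row is the pose to reach, as a shift and turn from the pose commanded when the call began, along the tool's axes at that moment; what a row does not reach only later rows make up. The controller multiplies each number of a shift by 0.12 m and each number of a turn by 60 degrees. A row lasts 1/10 s, in which the tool goes at most 50 mm and 8.59 degrees, less where a joint would pass 70% of its speed; a pose out of reach is approached as far as the arm can. A call with a number of a shift or a turn outside -1 to 1 is refused whole. A call with a gripper value outside its range is refused whole. The fingers move at their own pace and stop on an object; FORCE is the grip in N (left out, the last holds). Time passes only in rows, so rows that repeat a pose let the fingers close. It gives the time, the measured TCP pose, the force, the opening and the grip force at its end, in the units of the state.
- env.get_state(): the state, without advancing time (a new reading comes with each control period).
- env.read_camera(name): name is "side" or "top" or "wrist"; returns (picture, depth): 400x640x3 uint8, blue, green, red; 400x640 float32, m along the optical axis (not along the pixel's ray), 0 where there is no reading.
- env.camera_model(name): a dict with "fovy" (degrees; the focal length in pixels is half the picture's height over the tangent of half this angle, whatever the lens; pixels are square), "cx", "cy" (the principal point, pixels), "k1" (the pictures are not rectified: a ray, as slopes to the right and down, at radius r is drawn at 1 + k1 r^2 times it, then the intrinsics apply), "rvec" (rotation vector, rad) and "tvec" (3), from world to camera coordinates, as OpenCV has them; the wrist camera has in their place "T_tool_cam" (4x4, takes a point from camera to tool coordinates, whose origin is the TCP and whose axes are the flange's). Camera axes: x right, y down, z forward; pixel columns grow to the right and rows downward; lengths in m; the calibration is good to about 2 mm. A picture is of the moment at which its call begins: read the wrist's pose just before it. camera_model takes no time and is no camera call.
- env.hand_in(): hands the job in; it is judged then, once.
Trained networks look in the newest picture that a camera, given by its name, has taken for a name from the list of things; names that differ only in an ending like _2 or _b are one class to them, and where a whole thing is asked for, a point or a joint stands for the part that bears it (a point fixed in the world has none). Each returns a list of dicts, best first, with "conf" (0 to 1); they miss things now and then, are a little off and sometimes report something else, mostly with a low value. They report only what shows in the picture. A call takes as long as a camera call. They do not tell look-alikes from the thing itself.
- env.outline_of(camera, target): "mask" (400x640 bool, what is visible of it) and "xy" ([column, row] in pixels, amid what is visible of it).
The state is a dict: "clock": time; "joint_pos": joint angles; "qvel": joint speeds; "tau": joint torques, N m; "tcp_pos": TCP position; "orientation": TCP orientation; "wrist_force": force on the tool from outside, world axes, zero at the start; "ft_torque": the same for the moment, N m; "finger_gap": finger opening in m; "grip_force": force on a finger pad.
Only numpy, scipy, OpenCV 4.12 (cv2) and the standard library are available. Lean on these libraries where they do the work, as an engineer would, in place of code of your own. Each camera call takes 0.05 s, during which the arm holds its last target. There are 200 camera calls.

TASK

Pack the finished horseshoe-shaped plaster model for delivery: set it gently, teeth up, on the floor of the open rectangular box, then fit the box's loose lid over the rim and press it down until both ends have clicked home and it sits level all round. The plastic is brittle, so press slowly and no harder than it takes, and leave the box standing on the mat and the other things on the bench as they are.

Things in the scene. Friction and masses are not known exactly. Their poses are not given: they have to be found in the camera images.
- model: The work: cream plaster dental model, a full horseshoe arch of teeth on a flat base, the only horseshoe one; 58 mm deep (x), 62 mm wide (y), 34 mm high, about 0.14 kg, standing teeth up. Origin at its underside; +x to the front teeth, z up. Two flat parallel sides, 18 mm high, at y = -31 and +31 mm over x -29 to +9 mm: grip it across these (62 mm).
- box: Empty open grey plastic delivery box, loose on the mat, about 0.5 kg. Outside 156 mm (x) by 106 mm (y) by 60 mm high; walls and floor 4 mm, inside 148 by 98 mm. Origin at the centre of its underside, z up. Brittle: it cracks if ever pressed down on the mat with more than 50 N in all, its own weight included.
- box_rim (a point): Centre of the box mouth, 60 mm above its underside; axes as the box. Just under the rim, inside each long wall at x = -60 and +60 mm, a sprung ridge 16 mm long stands 4.4 mm into the box: four catches, seen through slots in the wall. The lid's lip must snap past them. The two at one end give way at about 10 to 18 N pressed slowly over that end; all four at once need nearly double.
- lid: Loose grey lid of the box, right way up on the mat, 0.17 kg, 162 mm (x) by 112 mm (y), same either way round: a plate that covers the rim, over a 12 mm deep plug skirt that goes inside; slow foam seals under both ends resist fast pushing. Origin at the centre of the skirt's lower edge; plate top 16 mm above it. Laid on the catches the origin is 54 to 55 mm above the box's underside; home, 48 mm.
- lid_bar (a point): Middle of the lid's moulded grip bar, 26 mm above the lid's origin: 70 mm long (x), 16 mm wide (y), standing 21 mm above the plate, its top at 37 mm. In the box mouth the plug skirt has 3 mm to spare at each short end, and its rounded outward lip 1.2 mm at each long wall.
- lid_end0 (a point): Top of the lid's plate between the bar and one short end (59 mm from the middle towards -x, 16 mm above the lid's origin): a flat place to press with shut fingertips.
- lid_end1 (a point): The same at the other short end (59 mm towards +x).
- mat: Fixed dark rubber bench mat, 290 mm (x) by 800 mm (y), 3 mm thick (its top 3 mm above the bench), origin at the centre of its underside. Box, lid and both plaster models stand on it.
- quadrant: Bystander: small straight plaster model, 50 by 24 by 32 mm, origin at its underside.
- bottle: Bystander: amber glass bottle, 64 mm diameter, 130 mm high, origin at its underside.
- mug: Bystander: white mug of brushes, 74 mm diameter, 85 mm high (brushes to 165 mm), origin at its underside.
- bowl: Bystander: black rubber mixing bowl, 116 mm diameter, 55 mm high, origin at its underside.
- spatula: Bystander: plaster spatula lying flat, 200 mm long, about 20 mm high, nearer the robot than the box and lid.
- disc: Bystander: white ceramic milling disc lying flat, 98 mm diameter, 16 mm high, origin at its underside.
- jar: Bystander: white jar with a black cap, 68 mm diameter, 60 mm high, origin at its underside.
Things that resemble listed ones, but are neither listed nor needed, are in the scene too. Leave any yellow look-alike of the lid alone. Leave any black or turquoise look-alike of the model alone.

How it is judged:
On the way:
1. the model stands teeth up on the floor of the open box (x of model in the frame of box between -0.06 and 0.06 m and y of model in the frame of box between -0.04 and 0.04 m and z of model in the frame of box between 0 and 0.009 m and angle between model's own z axis and vertical below 0.15 rad and contact force between the fingers and model below 0.5 N), for 0.2 s.
At the end, for the whole second after the job is handed in: The model stands teeth up (within 0.15 rad) on the floor of the box; the lid is home on the rim (origin within 2 mm of its seated height, 48 mm above the box's underside), level with the box within 0.02 rad and in line with it; the box stands upright on the mat; all at rest and released (x of model in the frame of box between -0.06 and 0.06 m and y of model in the frame of box between -0.04 and 0.04 m and z of model in the frame of box between 0 and 0.009 m and angle between model's own z axis and vertical below 0.15 rad and z of lid in the frame of box between 0.0455 and 0.05 m and angle between the z axis of lid and the z axis of box, either way round below 0.02 rad and angle between the x axis of lid and the x axis of box, either way round below 0.06 rad and horizontal distance between lid and box below 0.006 m and angle between box's own z axis and vertical below 0.03 rad and height (world z) of box below 0.007 m and linear speed of each of lid, box, model below 0.02 m/s); the robot touches nothing.
It fails at once if the box pressed down on the mat with more than 50 N (the brittle plastic cracks) (contact force between box and mat above 50 N).
It fails at once if the plaster model knocked or dropped hard into the box (over 40 N) (contact force between model and box above 40 N).
It fails at once if another thing on the bench shifted by more than 30 mm (distance of any of quadrant, bottle, mug, bowl, spatula, disc, jar from where it was at the start of the episode above 0.03 m).
It also fails if it takes over 72 s, if anything falls off the work surface, if the arm or the gripper's body presses on something with over 40 N, if the wrist force passes 120 N, or if a joint passes its speed limit or range.

## Working session

There is one attempt and no reset: what is moved stays moved. The work goes in short steps, Python scripts to look and compute and a shell command to move; the robot and the scene stay as the last step left them, time stands still between calls to the robot, and variables do not carry over. Pictures are saved under pics/ and viewed, at most 10 in all, crops included, and the job is handed in when it is done.

```bash
ls; mkdir -p pics; python3 - <<'E'
from workcell import env
import cv2
s=env.get_state();print(s['clock'],s['tcp_pos'],s['orientation'],s['finger_gap'])
for n in ['top','side']:
    im,d=env.read_camera(n);cv2.imwrite(f'pics/{n}0.png',im);m=env.camera_model(n);print(m)
print(env.camera_model('wrist'))
E
```

```text
pics
0.0 [ 0.18392575 -0.54419178  0.21128972] [-9.29852500e-04  9.86759471e-01  1.62187796e-01 -1.59651982e-05] 0.08513192136338424
{'fovy': 49.59837378557161, 'cx': 324.5665993710443, 'cy': 202.2115136698025, 'k1': 0.021784337417530285, 'rvec': array([ 2.16728494, -2.17274827,  0.09595841]), 'tvec': array([0.13873876, 0.52586639, 1.15459485])}
{'fovy': 51.07352857910348, 'cx': 319.406569449426, 'cy': 201.1995001993188, 'k1': -0.059927871355839255, 'rvec': array([ 0.6657983 , -2.73928213,  0.98643459]), 'tvec': array([0.51545247, 0.14779682, 1.34540912])}
{'fovy': 60.820741612313185, 'cx': 316.2802990163173, 'cy': 198.82518116696457, 'k1': -0.0024223440717499197, 'T_tool_cam': array([[ 2.11869816e-04, -9.55486660e-01, -2.95034231e-01,
         7.52655809e-02],
       [ 9.99998922e-01,  6.31054263e-04, -1.32558972e-03,
         4.73010249e-05],
       [ 1.45276590e-03, -2.95033632e-01,  9.55485764e-01,
        -1.62936941e-01],
       [ 0.00000000e+00,  0.00000000e+00,  0.00000000e+00,
         1.00000000e+00]])}
```

View pics/top0.png

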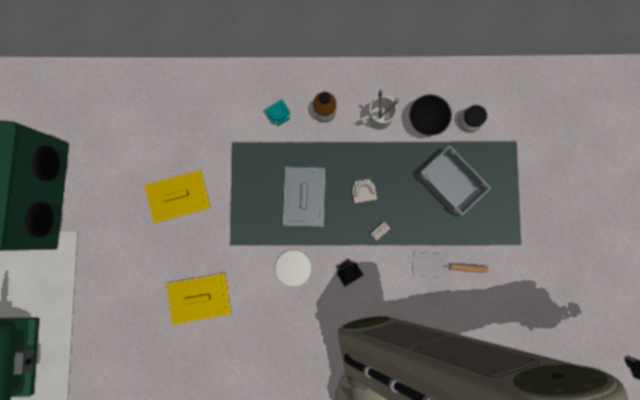

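```bash
cat > h.py <<'E'
from workcell import env
import cv2,numpy as np
from scipy.spatial.transform import Rotation as R
def cam(n,s=None):
    m=env.camera_model(n);f=200/np.tan(np.radians(m['fovy']/2))
    K=np.array([[f,0,m['cx']],[0,f,m['cy']],[0,0,1]]);D=np.array([m['k1'],0,0,0,0.])
    if n=='wrist':
        q=s['orientation'];T=np.eye(4);T[:3,:3]=R.from_quat([q[1],q[2],q[3],q[0]]).as_matrix();T[:3,3]=s['tcp_pos']
        T=T@m['T_tool_cam'];A,c=T[:3,:3],T[:3,3]
    else:
        A=cv2.Rodrigues(m['rvec'])[0].T;c=-A@m['tvec']
    return K,D,A,c
def cloud(n,d,s=None):
    K,D,A,c=cam(n,s)
    v,u=np.mgrid[:400,:640]
    p=cv2.undistortPoints(np.stack([u,v],-1).reshape(-1,1,2).astype(np.float64),K,D).reshape(400,640,2)
    P=np.dstack([p,np.ones((400,640))])*d[...,None]
    return P@A.T+c
def rect(mask,P,zlo,zhi):
    """min-area rectangle of the points of a mask within a height band"""
    q=P[mask];q=q[(q[:,2]>zlo)&(q[:,2]<zhi)]
    (cx,cy),(w,h),a=cv2.minAreaRect(q[:,:2].astype(np.float32))
    if w<h: w,h,a=h,w,a+90
    return len(q),np.round([cx,cy,w,h],4),round((a+90)%180-90,2),np.round(np.percentile(q[:,2],[5,50,95]),4)
E
python3 - <<'E'
from h import *
im,d=env.read_camera('top');P=cloud('top',d)
for t in ['model','box','lid','quadrant','disc','bottle','mug','bowl','spatula','jar']:
    for o in env.outline_of('top',t)[:4]:
        m=o['mask']&(d>0)
        print(t,round(o['conf'],2),np.round(o['xy']),m.sum(),rect(m,P,0.01,.3))
E
```

```text
model 0.82 [278. 112.] 455 (428, array([0.7785, 0.2679, 0.0621, 0.0596]), -58.78, array([0.0139, 0.0189, 0.0348]))
model 0.77 [347. 274.] 446 (443, array([0.3381, 0.0743, 0.0615, 0.0569]), -58.23, array([0.0142, 0.0192, 0.0344]))
model 0.6 [365. 192.] 480 (440, array([0.5586, 0.0306, 0.0611, 0.0581]), -79.25, array([0.0166, 0.0219, 0.038 ]))
model 0.46 [305. 197.] 2361 (2356, array([0.5436, 0.1947, 0.1622, 0.1116]), -1.86, array([0.0141, 0.0181, 0.0372]))
box 0.93 [453. 181.] 2672 (1142, array([ 0.5801, -0.2075,  0.1556,  0.111 ]), 42.29, array([0.0105, 0.0429, 0.0645]))
box 0.4 [304. 199.] 2357 (2356, array([0.5434, 0.1946, 0.1621, 0.1113]), -1.48, array([0.0141, 0.0181, 0.0372]))
lid 0.84 [196. 298.] 2553 (2495, array([0.2683, 0.4801, 0.165 , 0.1113]), -80.2, array([0.0115, 0.0151, 0.0344]))
lid 0.79 [175. 194.] 2386 (2330, array([0.5448, 0.5458, 0.1641, 0.1127]), -75.08, array([0.0115, 0.0151, 0.0339]))
lid 0.62 [305. 199.] 2370 (2369, array([0.5436, 0.195 , 0.1621, 0.1121]), -1.95, array([0.0141, 0.0181, 0.0372]))
quadrant 0.64 [377. 232.] 168 (164, array([ 0.4475, -0.0124,  0.04
[... 283 characters left out ...]
mug 0.71 [377. 112.] 858 (666, array([ 0.7603, -0.0123,  0.0885,  0.073 ]), -33.35, array([0.019 , 0.0678, 0.1527]))
mug 0.42 [322. 105.] 612 (596, array([0.7829, 0.1373, 0.0638, 0.061 ]), -80.82, array([0.0253, 0.0888, 0.1305]))
bowl 0.71 [431. 114.] 1429 (1099, array([ 0.761 , -0.1466,  0.115 ,  0.111 ]), -2.63, array([0.0113, 0.0292, 0.0554]))
spatula 0.79 [433. 265.] 1040 (236, array([ 0.3491, -0.239 ,  0.1225,  0.0189]), 88.78, array([0.012 , 0.0172, 0.0222]))
jar 0.73 [474. 117.] 610 (604, array([ 0.7544, -0.2661,  0.0653,  0.0625]), 32.72, array([0.0176, 0.0574, 0.0626]))
jar 0.33 [373. 196.] 24345 (173, array([0.5612, 0.0035, 0.6868, 0.2757]), -85.26, array([0.0106, 0.02  , 0.0643]))
```

The top view shows three horseshoe shapes: cream (365,192), black (347,274) and turquoise (278,112). I choose the cream one on the mat. The lids are grey (305,197) and two yellow (175,194) and (196,298), and I choose the grey one. The box is at (453,181). Next I crop the model to check it.

```bash
cat >> h.py <<'E'
def to(x,y,z,yaw):
    """print shift and turn, in the moves' units, from the present pose to a tool-down pose"""
    s=env.get_state();q=s['orientation'];A=R.from_quat([q[1],q[2],q[3],q[0]])
    B=R.from_euler('z',yaw,degrees=True)*R.from_euler('x',180,degrees=True)
    t=A.inv().apply(np.array([x,y,z])-s['tcp_pos'])/.12;r=np.degrees((A.inv()*B).as_rotvec())/60
    print('clock',round(s['clock'],2),'yaw',np.degrees(np.arctan2(*A.as_matrix()[1::-1,0])).round(2),'travel',t.round(3),'rot',r.round(3),'F',np.round(s['wrist_force'],1),'gap',round(s['finger_gap'],4),'grip',np.round(s['grip_force'],1))
E
python3 - <<'E'
from h import *
im,d=env.read_camera('top');P=cloud('top',d)
cv2.imwrite('pics/crop1.png',cv2.resize(im[130:250,270:510],None,fx=3.3,fy=3.3,interpolation=cv2.INTER_CUBIC))
o=env.outline_of('top','box')[0]['mask']&(d>0);print('rim',rect(o,P,.057,.075))
to(.52,.03,.27,190)
E
```

```text
rim (365, array([ 0.5791, -0.2076,  0.157 ,  0.1118]), 42.74, array([0.0579, 0.0618, 0.0659]))
clock 0.75 yaw 18.67 travel [ 4.186 -3.642 -0.482] rot [ 0.     0.    -2.856] F [-0.3  0.2  0.4] gap 0.0857 grip 0.0
```

View pics/crop1.png

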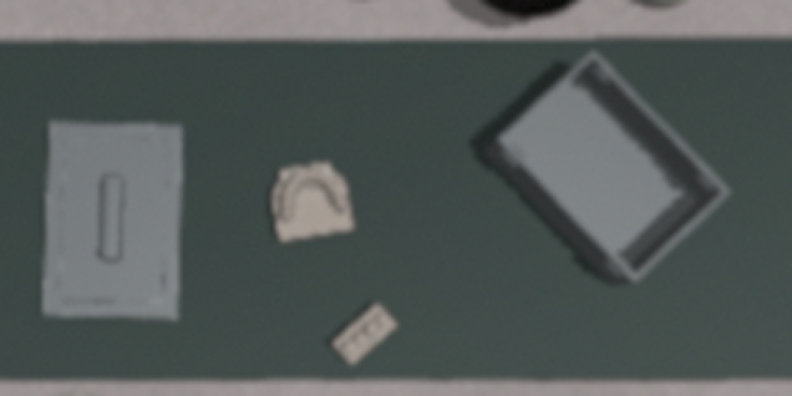

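The crop shows the cream horseshoe at (312,203), front teeth up and tilted slightly left. The box mouth is empty at (610,165) and the grey lid is at (112,215). I move towards the model now.

```bash
python3 -m pendant '[{"travel":[1,-0.9,-0.4],"rot":[0,0,-0.95],"fingers":1},{"travel":[1,-0.9,-0.4],"rot":[0,0,-0.95],"fingers":1},{"travel":[1,-0.9,-0.4],"rot":[0,0,-0.95],"fingers":1},{"travel":[1,-0.9,-0.4],"rot":[0,0,-0.95],"fingers":1},{"travel":[1,-0.9,-0.4],"rot":[0,0,-0.95],"fingers":1},{"travel":[1,-0.9,-0.4],"rot":[0,0,-0.95],"fingers":1},{"travel":[1,-0.9,-0.4],"rot":[0,0,-0.95],"fingers":1}]'
python3 -c "
from h import *
to(.52,.03,.27,190)"
```

```text
clock: 1.45
tcp_pos: [0.2634, -0.4038, 0.2606]
orientation: [0.0, 0.788, 0.616, -0.0]
wrist_force: [-0.9, 0.7, -0.5]
finger_gap: 0.0856
grip_force: 0.0
clock 1.45 yaw 76.01 travel [ 4.025  1.2   -0.081] rot [-0.0e+00  1.0e-03 -1.9e+00] F [-0.9  0.7 -0.5] gap 0.0856 grip 0.0
```

```bash
python3 -m pendant '[{"travel":[1,0.3,-0.05],"rot":[0,0,-0.95],"fingers":1},{"travel":[1,0.3,-0.05],"rot":[0,0,-0.95],"fingers":1},{"travel":[1,0.3,-0.05],"rot":[0,0,-0.95],"fingers":1},{"travel":[1,0.3,-0.05],"rot":[0,0,-0.95],"fingers":1},{"travel":[1,0.3,-0.05],"rot":[0,0,-0.95],"fingers":1},{"travel":[1,0.3,-0.05],"rot":[0,0,-0.95],"fingers":1},{"travel":[1,0.3,-0.05],"rot":[0,0,-0.95],"fingers":1}]'
python3 -c "
from h import *
to(.52,.03,.27,190)"
```

```text
clock: 2.15
tcp_pos: [0.3279, -0.2965, 0.2664]
orientation: [0.0, 0.399, 0.917, -0.0]
wrist_force: [0.4, -0.0, -0.3]
finger_gap: 0.0852
grip_force: 0.0
clock 2.15 yaw 132.99 travel [ 0.899  3.027 -0.031] rot [-0.    0.   -0.95] F [ 0.4 -0.  -0.3] gap 0.0852 grip 0.0
```

```bash
python3 -m pendant '[{"travel":[-0.45,1,-0.05],"rot":[0,0,0],"fingers":1},{"travel":[-0.45,1,-0.05],"rot":[0,0,0],"fingers":1},{"travel":[-0.45,1,-0.05],"rot":[0,0,0],"fingers":1}]' >/dev/null;  python3 -m pendant '[{"travel":[-0.4,1,0],"rot":[0,0,0],"fingers":1},{"travel":[-0.4,1,0],"rot":[0,0,0],"fingers":1},{"travel":[-0.4,1,0],"rot":[0,0,0],"fingers":1},{"travel":[-0.4,1,0],"rot":[0,0,0],"fingers":1}]'
python3 - <<'E'
from h import *
s=env.get_state();im,d=env.read_camera('wrist');P=cloud('wrist',d,s);cv2.imwrite('pics/w1.png',im);np.savez('w1.npz',im=im,d=d,P=P)
for o in env.outline_of('wrist','box')[:2]:
    m=o['mask']&(d>0);print(o['conf'],o['xy'],rect(m,P,.055,.075),rect(m,P,.0,.075))
to(.56,.03,.25,190)
E
```

```text
clock: 2.85
tcp_pos: [0.5764, -0.2073, 0.2708]
orientation: [-0.0, 0.4, 0.917, 0.0]
wrist_force: [-0.6, -1.0, 0.2]
finger_gap: 0.0856
grip_force: 0.0
0.97 [319.1, 166.0] (2487, array([ 0.5811, -0.2087,  0.156 ,  0.1134]), 42.48, array([0.0563, 0.0634, 0.0651])) (13615, array([ 0.5861, -0.2042,  0.1693,  0.1134]), 42.48, array([0.0069, 0.0087, 0.0642]))Traceback (most recent call last):
  File "<stdin>", line 4, in <module>
  File "h.py", line 24, in rect
    return len(q),np.round([cx,cy,w,h],4),round((a+90)%180-90,2),np.round(np.percentile(q[:,2],[5,50,95]),4)
                                                                          ~~~~~~~~~~~~~^^^^^^^^^^^^^^^^^^
    return _quantile_unchecked(
        a, q, axis, out, overwrite_input, method, keepdims, weights)
    return _ureduce(a,
                    func=_quantile_ureduce_func,
    ...<5 lines>...
                    overwrite_input=overwrite_input,
                    method=method)
    r = func(a, **kwargs)
    result = _quantile(arr,
                       quantiles=q,
    ...<2 lines>...
                       out=out,
                       weights=wgt)
    slices_having_nans = np.isnan(arr[-1, ...])
                                  ~~~^^^^^^^^^
IndexError: index -1 is out of bounds for axis 0 with size 0
```

View pics/w1.png

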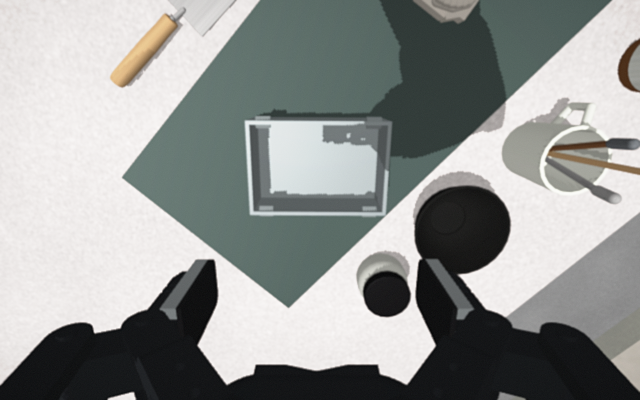

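The wrist view shows the box mouth at (319,166), empty, and its position agrees with the top camera to within about 2 mm. Next I go to the model.

```bash
python3 -c "
from h import *
to(.565,.03,.23,190)"
```

```text
clock 2.95 yaw 132.74 travel [1.508 1.298 0.347] rot [-0.    -0.001 -0.954] F [ 0.7  0.1 -0.3] gap 0.085 grip 0.0
```

```bash
python3 -m pendant '[{"travel":[1,0.9,0],"rot":[0,0,-0.95],"fingers":1},{"travel":[1,0.9,0],"rot":[0,0,-0.95],"fingers":1},{"travel":[1,0.9,0],"rot":[0,0,-0.95],"fingers":1},{"travel":[1,0.9,0],"rot":[0,0,-0.95],"fingers":1},{"travel":[1,0.9,0],"rot":[0,0,-0.95],"fingers":1},{"travel":[1,0.9,0],"rot":[0,0,-0.95],"fingers":1},{"travel":[1,0.9,0],"rot":[0,0,-0.95],"fingers":1}]'
python3 - <<'E'
from h import *
s=env.get_state();im,d=env.read_camera('wrist');P=cloud('wrist',d,s);cv2.imwrite('pics/w2.png',im)
for o in env.outline_of('wrist','model')[:3]:
    m=o['mask']&(d>0);print(o['conf'],o['xy'],rect(m,P,.012,.02),rect(m,P,.0,.05))
to(.5586,.0306,.1,190.75)
E
```

```text
clock: 3.65
tcp_pos: [0.5702, -0.0483, 0.2729]
orientation: [0.0, -0.086, 0.996, -0.0]
wrist_force: [-0.5, 0.2, -0.4]
finger_gap: 0.0856
grip_force: 0.0
0.89 [380.8, 156.4] (73, array([0.5455, 0.0151, 0.0743, 0.0439]), -31.95, array([0.0124, 0.0154, 0.0198])) (2305, array([0.5583, 0.0307, 0.063 , 0.0578]), -80.63, array([0.0201, 0.0228, 0.0386]))
0.78 [512.3, 317.4] (122, array([0.7533, 0.28  , 0.0399, 0.0119]), 69.26, array([0.0129, 0.0188, 0.0198])) (307, array([0.7555, 0.2846, 0.0554, 0.014 ]), 70.85, array([0.0019, 0.0187, 0.0302]))
0.3 [367.1, 60.5] (14, array([ 4.643e-01, -3.110e-02,  2.040e-02,  3.000e-04]), 40.99, array([0.0123, 0.0152, 0.0191])) (1073, array([ 0.4475, -0.0129,  0.0502,  0.0264]), -48.94, array([0.0137, 0.0247, 0.0368]))
clock 3.75 yaw -170.41 travel [-0.013  0.667  1.44 ] rot [-0.001  0.    -0.019] F [-0.1  0.2 -0.1] gap 0.0853 grip 0.0
```

View pics/w2.png

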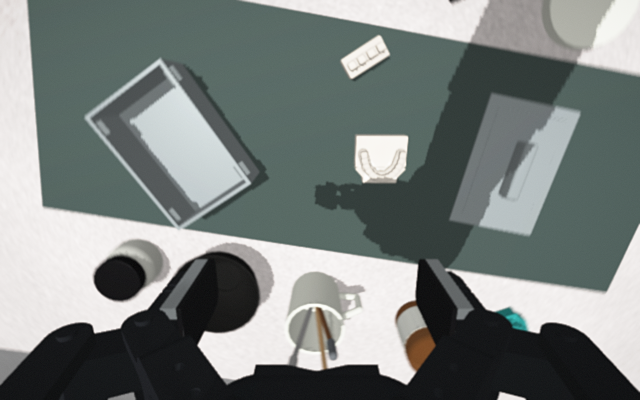

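The wrist view confirms the cream model at (381,156), with its sides lined up with the tool, beside the quadrant at (365,57). I position over it and descend.

```bash
python3 -m pendant '[{"travel":[0.02,0.66,0.3],"rot":[0,0,0],"fingers":1},{"travel":[0.02,0.66,0.6],"rot":[0,0,0],"fingers":1},{"travel":[0.02,0.66,1],"rot":[0,0,0],"fingers":1},{"travel":[0.02,0.66,1],"rot":[0,0,0],"fingers":1}]'
python3 - <<'E'
from h import *
to(.5545,.0300,.018,189.6)
E
```

```text
clock: 4.15
tcp_pos: [0.5502, 0.0307, 0.1468]
orientation: [-0.005, -0.083, 0.996, 0.001]
wrist_force: [-1.1, -0.1, -0.5]
finger_gap: 0.0854
grip_force: 0.0
clock 4.15 yaw -170.42 travel [-0.046 -0.015  1.073] rot [ 0.002 -0.01  -0.   ] F [-1.1 -0.1 -0.5] gap 0.0854 grip 0.0
```

```bash
python3 -m pendant '[{"travel":[-0.03,-0.01,0.3],"rot":[0,0,0],"fingers":1},{"travel":[-0.03,-0.01,0.6],"rot":[0,0,0],"fingers":1},{"travel":[-0.03,-0.01,0.8],"rot":[0,0,0],"fingers":1},{"travel":[-0.03,-0.01,0.8],"rot":[0,0,0],"fingers":1}]'
python3 - <<'E'
from h import *
to(.5545,.0300,.018,189.6)
E
```

```text
clock: 4.55
tcp_pos: [0.5578, 0.0284, 0.0546]
orientation: [-0.002, -0.083, 0.997, 0.0]
wrist_force: [0.2, 0.2, 0.8]
finger_gap: 0.0853
grip_force: 0.0
clock 4.55 yaw -170.51 travel [0.023 0.018 0.305] rot [ 0.001 -0.004 -0.002] F [0.2 0.2 0.8] gap 0.0853 grip 0.0
```

```bash
python3 -m pendant '[{"travel":[0.02,0.01,0.15],"rot":[0,0,0],"fingers":1},{"travel":[0.02,0.01,0.3],"rot":[0,0,0],"fingers":1},{"travel":[0.02,0.01,0.3],"rot":[0,0,0],"fingers":1},{"travel":[0.02,0.01,0.3],"rot":[0,0,0],"fingers":-0.5},{"travel":[0.02,0.01,0.3],"rot":[0,0,0],"fingers":-0.5},{"travel":[0.02,0.01,0.3],"rot":[0,0,0],"fingers":-0.5},{"travel":[0.02,0.01,0.3],"rot":[0,0,0],"fingers":-0.5},{"travel":[0.02,0.01,0.3],"rot":[0,0,0],"fingers":-0.5}]' 25
python3 - <<'E'
from h import *
to(.5545,.0300,.018,189.6)
E
```

```text
clock: 5.35
tcp_pos: [0.5573, 0.0302, 0.0207]
orientation: [0.0, -0.084, 0.996, -0.0]
wrist_force: [-0.9, 1.1, -0.1]
finger_gap: 0.0213
grip_force: 0.0
clock 5.35 yaw -170.33 travel [0.023 0.002 0.022] rot [-0.     0.001  0.001] F [-0.9  1.1 -0.1] gap 0.0213 grip 0.0
```

```bash
python3 - <<'E'
from h import *
s=env.get_state();im,d=env.read_camera('wrist');cv2.imwrite('pics/w3.png',im)
im2,d=env.read_camera('side');cv2.imwrite('pics/s3.png',im2);P=cloud('side',d)
for o in env.outline_of('side','model')[:4]:
    m=o['mask']&(d>0);print(o['conf'],o['xy'],rect(m,P,-.01,.08))
E
```

```text
0.8 [229.9, 214.3] (309, array([0.7859, 0.2662, 0.0821, 0.0638]), -61.73, array([0.0054, 0.0189, 0.0352]))
0.65 [375.8, 223.5] (307, array([0.3446, 0.0683, 0.083 , 0.0577]), -58.91, array([0.0053, 0.0187, 0.0345]))
0.45 [318.2, 193.0] (172, array([0.5604, 0.0367, 0.0623, 0.0584]), -78.14, array([0.0116, 0.0217, 0.036 ]))
```

View pics/w3.png

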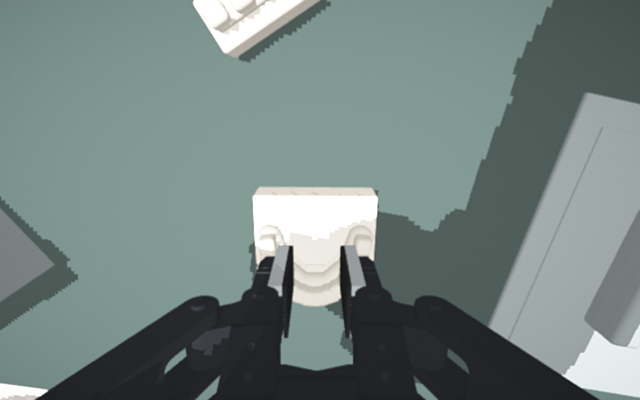

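The wrist view shows the fingers closed over the model at rows 250–330 without holding it, and the model has not moved noticeably. I check their height in the side view.

```bash
python3 - <<'E'
from h import *
im=cv2.imread('pics/s3.png');cv2.imwrite('pics/s3c.png',cv2.resize(im[120:240,240:400],None,fx=5,fy=5,interpolation=cv2.INTER_CUBIC))
s=env.get_state();K,D,A,c=cam('wrist',s)
for z in (0,.019): 
    p=(np.array(s['tcp_pos'])-[0,0,z]-c)@A;print(p,cv2.projectPoints(p.reshape(1,3),np.zeros(3),np.zeros(3),K,D)[0].ravel())
print(s['finger_gap'],s['clock'])
E
```

```text
[-0.00019717  0.02393123  0.17786654] [315.90257696 244.66976938]
[-0.00022171  0.01833745  0.19602443] [315.89490574 230.70059559]
0.020987307893347813 5.5
```

View pics/s3c.png

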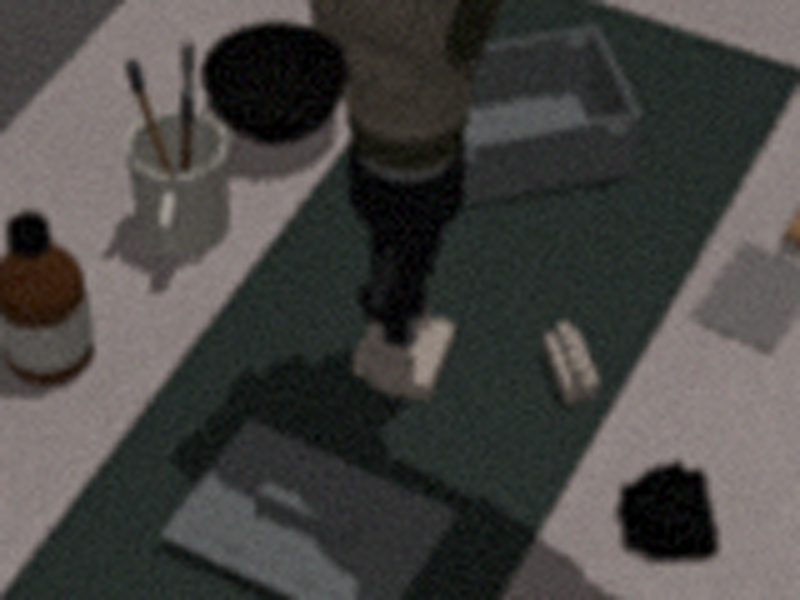

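The side crop shows the fingertips standing over the model's teeth (400,335), so they are higher than I assumed. I measure the real tip position in the tool frame from the depth image.

```bash
python3 - <<'E'
from h import *
s=env.get_state();im,d=env.read_camera('wrist')
m=env.camera_model('wrist');K,D,_,_=cam('wrist',s)
T=m['T_tool_cam'];v,u=np.mgrid[:400,:640]
p=cv2.undistortPoints(np.stack([u,v],-1).reshape(-1,1,2).astype(float),K,D).reshape(400,640,2)
Q=(np.dstack([p,np.ones((400,640))])*d[...,None])@T[:3,:3].T+T[:3,3]
for v,u in [(250,285),(250,348),(275,280),(290,285),(290,352),(270,358),(330,288),(220,320),(300,315),(290,270)]: print(v,u,d[v,u],(Q[v,u]*1000).round(1))
f=(d>0)&(np.abs(Q[...,1])<.03)&(np.abs(Q[...,0])<.03)
P=cloud('wrist',d,s)
print(s['tcp_pos'])
w=np.load('w1.npz');d=w['d'];Q=(np.dstack([p,np.ones((400,640))])*d[...,None])@T[:3,:3].T+T[:3,3]
for v,u in [(263,210),(263,425),(300,180),(300,455),(290,205)]: print('open',v,u,(Q[v,u]*1000).round(1))
E
```

```text
250 285 0.14513613 [ 11.7 -13.2 -30.6]
250 348 0.14630364 [ 11.2  13.8 -29.6]
275 280 0.12677862 [ 10.8 -13.4 -50.1]
290 285 0.120242245 [  9.1 -10.9 -57.5]
290 352 0.12002705 [  9.2  12.7 -57.7]
270 358 0.13000195 [ 11.   16.  -46.7]
330 288 0.12891756 [-10.2 -10.6 -54.3]
220 320 0.17181994 [14.4  2.1 -1.9]
300 315 0.16779296 [-21.8  -0.5 -17.3]
290 270 0.115609445 [ 11.6 -15.6 -61.5]
[0.55692395 0.03028246 0.02024186]
open 263 210 [ 10.4 -42.5 -39.8]
open 263 425 [ 11.   43.3 -41.2]
open 300 180 [ 11.2 -44.2 -66.8]
open 300 455 [ 11.4  45.1 -67.1]
open 290 205 [  3.5 -42.5 -48.5]
```

The depth image puts the real fingertips about 30 mm behind the reported TCP when nearly shut, and 40 mm behind when open. They are roughly 48 mm higher than nominal but centred in x and y, so I shift every height by that amount and check it by contact. First I reopen and descend in stages.

```bash
python3 -m pendant '[{"travel":[0.02,0,0],"rot":[0,0,0],"fingers":1},{"travel":[0.02,0,0],"rot":[0,0,0],"fingers":1},{"travel":[0.02,0,0],"rot":[0,0,0],"fingers":1},{"travel":[0.02,0,0],"rot":[0,0,0],"fingers":1},{"travel":[0.02,0,0.1],"rot":[0,0,0],"fingers":1},{"travel":[0.02,0,0.2],"rot":[0,0,0],"fingers":1},{"travel":[0.02,0,0.25],"rot":[0,0,0],"fingers":1},{"travel":[0.02,0,0.25],"rot":[0,0,0],"fingers":1}]'
python3 - <<'E'
from h import *
to(.5545,.0300,-.029,189.6)
s=env.get_state();im,d=env.read_camera('wrist');cv2.imwrite('pics/w4.png',im)
P=cloud('wrist',d,s);m=(np.abs(P[...,0]-s['tcp_pos'][0])<.1)&(d>0)&(d<.14)&(P[...,2]<.06)
print(np.percentile(P[m][:,2],[0,1,5]) if m.any() else 0)
E
```

```text
clock: 6.35
tcp_pos: [0.553, 0.0299, -0.0117]
orientation: [-0.002, -0.084, 0.996, 0.0]
wrist_force: [0.6, 0.7, -0.7]
finger_gap: 0.0855
grip_force: 0.0
clock 6.35 yaw -170.33 travel [-0.013 -0.002  0.144] rot [ 0.001 -0.003  0.001] F [ 0.6  0.7 -0.7] gap 0.0855 grip 0.0
[0.00168607 0.00283251 0.00331427]
```

View pics/w4.png

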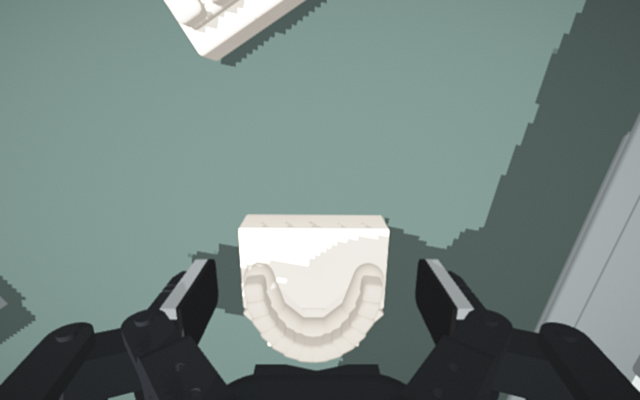

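The view shows the open fingers straddling the model, with no contact at a reported z of -0.012, which confirms the offset. I lower the last 17 mm and grip.

```bash
python3 -m pendant '[{"travel":[0,0,0.07],"rot":[0,0,0],"fingers":1},{"travel":[0,0,0.14],"rot":[0,0,0],"fingers":1},{"travel":[0,0,0.14],"rot":[0,0,0],"fingers":1},{"travel":[0,0,0.14],"rot":[0,0,0],"fingers":-0.2},{"travel":[0,0,0.14],"rot":[0,0,0],"fingers":-0.2},{"travel":[0,0,0.14],"rot":[0,0,0],"fingers":-0.2},{"travel":[0,0,0.14],"rot":[0,0,0],"fingers":-0.2},{"travel":[0,0,0.14],"rot":[0,0,0],"fingers":-0.2}]' 25
python3 - <<'E'
from h import *
to(.5545,.0300,-.029,189.6)
E
```

```text
clock: 7.2
tcp_pos: [0.5586, 0.0297, -0.0216]
orientation: [0.004, -0.084, 0.996, -0.0]
wrist_force: [-4.7, -0.0, 28.0]
finger_gap: 0.0615
grip_force: 39.5
clock 7.2 yaw -170.33 travel [0.034 0.008 0.062] rot [-0.002  0.008  0.001] F [-4.7 -0.  28. ] gap 0.0615 grip 39.5
```

Gripped: gap 61.5 mm. The fingertips touched the mat at a reported z of about -0.0216, which gives the height reference. I lift.

```bash
python3 -m pendant '[{"travel":[0,0,-0.1],"rot":[0,0,0],"fingers":-0.2},{"travel":[0,0,-0.4],"rot":[0,0,0],"fingers":-0.2},{"travel":[0,0,-0.7],"rot":[0,0,0],"fingers":-0.2},{"travel":[0,0,-0.9],"rot":[0,0,0],"fingers":-0.2},{"travel":[0,0,-0.9],"rot":[0,0,0],"fingers":-0.2}]'
python3 - <<'E'
from h import *
to(.58,-.208,.09,132.5)
E
```

```text
clock: 7.7
tcp_pos: [0.5573, 0.0296, 0.0852]
orientation: [0.003, -0.084, 0.996, -0.001]
wrist_force: [0.7, 0.0, -0.8]
finger_gap: 0.0614
grip_force: 29.4
clock 7.7 yaw -170.33 travel [ 0.146 -1.984 -0.037] rot [0.002 0.007 0.953] F [ 0.7  0.  -0.8] gap 0.0614 grip 29.4
```

```bash
python3 -m pendant '[{"travel":[0.02,-0.25,-0.05],"rot":[0,0,0.12],"fingers":-0.2},{"travel":[0.04,-0.5,-0.05],"rot":[0,0,0.24],"fingers":-0.2},{"travel":[0.06,-0.75,-0.05],"rot":[0,0,0.36],"fingers":-0.2},{"travel":[0.08,-1,-0.05],"rot":[0,0,0.48],"fingers":-0.2},{"travel":[0.08,-1,-0.05],"rot":[0,0,0.6],"fingers":-0.2},{"travel":[0.08,-1,-0.05],"rot":[0,0,0.72],"fingers":-0.2},{"travel":[0.08,-1,-0.05],"rot":[0,0,0.84],"fingers":-0.2},{"travel":[0.08,-1,-0.05],"rot":[0,0,0.95],"fingers":-0.2},{"travel":[0.08,-1,-0.05],"rot":[0,0,0.95],"fingers":-0.2}]' >/dev/null
python3 - <<'E'
from h import *
to(.58,-.208,.09,132.5)
E
```

```text
clock 8.6 yaw 132.64 travel [-0.814 -0.57  -0.037] rot [-0.001 -0.002  0.002] F [ 0.4  0.6 -1.9] gap 0.0615 grip 29.4
```

```bash
python3 -m pendant '[{"travel":[-0.25,-0.2,-0.04],"rot":[0,0,0],"fingers":-0.2},{"travel":[-0.5,-0.4,-0.04],"rot":[0,0,0],"fingers":-0.2},{"travel":[-0.81,-0.57,-0.04],"rot":[0,0,0],"fingers":-0.2},{"travel":[-0.81,-0.57,-0.04],"rot":[0,0,0],"fingers":-0.2},{"travel":[-0.81,-0.57,-0.04],"rot":[0,0,0],"fingers":-0.2}]' >/dev/null
python3 - <<'E'
from h import *
s=env.get_state();im,d=env.read_camera('wrist');P=cloud('wrist',d,s);cv2.imwrite('pics/w5.png',im)
o=env.outline_of('wrist','box')[0];m=o['mask']&(d>0)
print(o['conf'],o['xy'],rect(m,P,.058,.07));to(.58,-.208,-.017,132.5)
E
```

```text
0.92 [316.9, 182.4] (5754, array([ 0.5762, -0.2035,  0.157 ,  0.0991]), 42.67, array([0.0588, 0.0638, 0.065 ]))
clock 9.2 yaw 132.76 travel [-0.009 -0.005  0.902] rot [-0.001 -0.002  0.004] F [-0.8  0.2 -1.1] gap 0.0616 grip 29.4
```

View pics/w5.png

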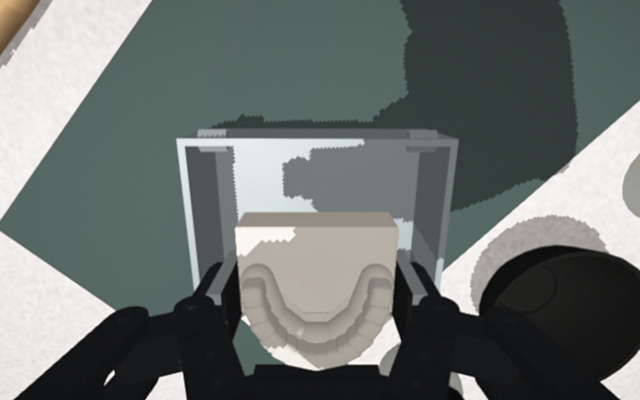

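The view shows the held model inside the outline of the box mouth, and the rim corners at (178,138) and (458,138) are symmetric about it. I lower it gently.

```bash
python3 -m pendant '[{"travel":[0,0,0.2],"rot":[0,0,0],"fingers":-0.2},{"travel":[0,0,0.4],"rot":[0,0,0],"fingers":-0.2},{"travel":[0,0,0.6],"rot":[0,0,0],"fingers":-0.2},{"travel":[0,0,0.72],"rot":[0,0,0],"fingers":-0.2},{"travel":[0,0,0.78],"rot":[0,0,0],"fingers":-0.2},{"travel":[0,0,0.81],"rot":[0,0,0],"fingers":-0.2},{"travel":[0,0,0.83],"rot":[0,0,0],"fingers":-0.2},{"travel":[0,0,0.83],"rot":[0,0,0],"fingers":-0.2}]'
python3 - <<'E'
from h import *
to(.58,-.208,-.017,132.5)
E
```

```text
clock: 10.0
tcp_pos: [0.5813, -0.2079, -0.0068]
orientation: [0.001, 0.401, 0.916, -0.0]
wrist_force: [0.1, 0.2, -2.0]
finger_gap: 0.0615
grip_force: 29.3
clock 10.0 yaw 132.7 travel [ 0.007 -0.009  0.085] rot [0.    0.001 0.003] F [ 0.1  0.2 -2. ] gap 0.0615 grip 29.3
```

```bash
python3 -m pendant '[{"travel":[0,0,0.02],"rot":[0,0,0],"fingers":-0.2},{"travel":[0,0,0.04],"rot":[0,0,0],"fingers":-0.2},{"travel":[0,0,0.05],"rot":[0,0,0],"fingers":-0.2},{"travel":[0,0,0.06],"rot":[0,0,0],"fingers":-0.2},{"travel":[0,0,0.07],"rot":[0,0,0],"fingers":-0.2}]' | grep -E "tcp|wrist"
python3 -m pendant '[{"travel":[0,0,0.01],"rot":[0,0,0],"fingers":-0.2},{"travel":[0,0,0.02],"rot":[0,0,0],"fingers":-0.2}]' | grep -E "tcp|wrist"
```

```text
tcp_pos: [0.5808, -0.208, -0.0159]
wrist_force: [-0.1, 0.3, -1.3]
tcp_pos: [0.5809, -0.208, -0.0174]
wrist_force: [-4.0, 1.3, 12.3]
```

Contact at about 12 N. I release and rise.

```bash
python3 -m pendant '[{"travel":[0,0,-0.005],"rot":[0,0,0],"fingers":-0.2},{"travel":[0,0,-0.01],"rot":[0,0,0],"fingers":0.7},{"travel":[0,0,-0.01],"rot":[0,0,0],"fingers":0.8},{"travel":[0,0,-0.01],"rot":[0,0,0],"fingers":0.8},{"travel":[0,0,-0.1],"rot":[0,0,0],"fingers":0.8},{"travel":[0,0,-0.4],"rot":[0,0,0],"fingers":0.8},{"travel":[0,0,-0.7],"rot":[0,0,0],"fingers":0.8},{"travel":[0,0,-1],"rot":[0,0,0],"fingers":0.8},{"travel":[0,0,-1],"rot":[0,0,0],"fingers":0.8},{"travel":[0,0,-1],"rot":[0,0,0],"fingers":0.8}]'
python3 - <<'E'
from h import *
s=env.get_state();im,d=env.read_camera('wrist');P=cloud('wrist',d,s);cv2.imwrite('pics/w6.png',im)
for n in ('model','box'):
  o=env.outline_of('wrist',n)[0];m=o['mask']&(d>0)
  print(n,o['conf'],o['xy'],rect(m,P,.0,.07),rect(m,P,.058,.07));
to(.5436,.1947,.09,178)
E
```

```text
clock: 11.7
tcp_pos: [0.5818, -0.2084, 0.1037]
orientation: [0.002, 0.401, 0.916, -0.0]
wrist_force: [-0.1, -0.2, 0.3]
finger_gap: 0.0766
grip_force: 0.0Traceback (most recent call last):
  File "<stdin>", line 5, in <module>
  File "h.py", line 24, in rect
    return len(q),np.round([cx,cy,w,h],4),round((a+90)%180-90,2),np.round(np.percentile(q[:,2],[5,50,95]),4)
                                                                          ~~~~~~~~~~~~~^^^^^^^^^^^^^^^^^^
    return _quantile_unchecked(
        a, q, axis, out, overwrite_input, method, keepdims, weights)
    return _ureduce(a,
                    func=_quantile_ureduce_func,
    ...<5 lines>...
                    overwrite_input=overwrite_input,
                    method=method)
    r = func(a, **kwargs)
    result = _quantile(arr,
                       quantiles=q,
    ...<2 lines>...
                       out=out,
                       weights=wgt)
    slices_having_nans = np.isnan(arr[-1, ...])
                                  ~~~^^^^^^^^^
IndexError: index -1 is out of bounds for axis 0 with size 0
```

```bash
python3 - <<'E'
from h import *
s=env.get_state();im,d=env.read_camera('wrist');P=cloud('wrist',d,s)
for o in env.outline_of('wrist','model')[:1]:
  m=o['mask']&(d>0);q=P[m];print(o['conf'],o['xy'],q.mean(0).round(4),np.percentile(q[:,2],[2,50,98]).round(4))
im,d=env.read_camera('top');P=cloud('top',d)
for o in env.outline_of('top','lid')[:3]:
  m=o['mask']&(d>0);print(o['conf'],o['xy'],rect(m,P,.012,.024),rect(m,P,.03,.05))
to(.5436,.1947,.10,178)
E
```

```text
0.72 [320.3, 198.5] [ 0.578  -0.2041  0.03  ] [0.0149 0.0265 0.0426]
0.71 [199.6, 298.6] (2007, array([0.2679, 0.4785, 0.1625, 0.1094]), -80.67, array([0.0126, 0.0152, 0.019 ])) (164, array([0.2685, 0.4779, 0.0694, 0.016 ]), -79.7, array([0.0319, 0.036 , 0.039 ]))
0.64 [173.9, 195.9] (1945, array([0.5449, 0.5457, 0.1631, 0.1127]), -75.24, array([0.0125, 0.0152, 0.0188])) (152, array([0.5451, 0.5436, 0.0696, 0.0161]), -75.21, array([0.0315, 0.0356, 0.0396]))
0.63 [305.8, 198.7] (2191, array([0.5434, 0.195 , 0.162 , 0.1121]), -1.74, array([0.0142, 0.0179, 0.0216])) (156, array([0.5436, 0.1954, 0.0685, 0.0165]), -0.83, array([0.0344, 0.0389, 0.0428]))
clock 12.0 yaw 132.67 travel [2.67  2.048 0.008] rot [ 0.    -0.002 -0.756] F [ 0.2 -1.1  0.1] gap 0.0769 grip 0.0
```

```bash
python3 -m pendant '[{"travel":[0.3,0.24,0],"rot":[0,0,0],"fingers":0.3},{"travel":[0.6,0.48,0],"rot":[0,0,0],"fingers":0.3},{"travel":[1,0.78,0],"rot":[0,0,0],"fingers":0.3}]' >/dev/null
python3 -m pendant '[{"travel":[0.3,0.24,0],"rot":[0,0,-0.1],"fingers":0.3},{"travel":[0.6,0.48,0],"rot":[0,0,-0.2],"fingers":0.3},{"travel":[1,0.78,0],"rot":[0,0,-0.35],"fingers":0.3},{"travel":[1,0.78,0],"rot":[0,0,-0.5],"fingers":0.3},{"travel":[1,0.78,0],"rot":[0,0,-0.63],"fingers":0.3},{"travel":[1,0.78,0],"rot":[0,0,-0.757],"fingers":0.3}]' >/dev/null
python3 - <<'E'
from h import *
to(.5436,.1950,.10,178.3)
E
```

```text
clock 12.9 yaw 178.54 travel [0.128 0.9   0.008] rot [-0.    -0.001  0.004] F [0.2 0.1 0.5] gap 0.0554 grip 0.0
```

```bash
python3 -m pendant '[{"travel":[0.06,0.4,0],"rot":[0,0,0],"fingers":0.1},{"travel":[0.12,0.8,0],"rot":[0,0,0],"fingers":0.1},{"travel":[0.13,0.9,0],"rot":[0,0,0],"fingers":0.1},{"travel":[0.13,0.9,0],"rot":[0,0,0],"fingers":0.1}]' >/dev/null
python3 - <<'E'
from h import *
s=env.get_state();im,d=env.read_camera('wrist');P=cloud('wrist',d,s)
for o in env.outline_of('wrist','lid')[:2]:
  m=o['mask']&(d>0);print(o['conf'],o['xy'],rect(m,P,.012,.024),rect(m,P,.03,.05))
# pads visible: finger edges in tool frame
to(.5436,.1950,.035,178.3)
E
```

```text
0.72 [316.6, 176.9] (27028, array([0.5434, 0.1947, 0.1614, 0.1124]), -1.81, array([0.0184, 0.0197, 0.021 ])) (2210, array([0.5428, 0.1947, 0.0692, 0.0159]), -1.28, array([0.0386, 0.0408, 0.042 ]))
clock 13.4 yaw 178.11 travel [0.008 0.014 0.552] rot [-0.001 -0.001 -0.003] F [ 0.5  0.2 -0.2] gap 0.0472 grip 0.0
```

```bash
python3 -m pendant '[{"travel":[0.01,0.014,0.3],"rot":[0,0,0],"fingers":0.1},{"travel":[0.01,0.014,0.55],"rot":[0,0,0],"fingers":0.1},{"travel":[0.01,0.014,0.7],"rot":[0,0,0],"fingers":0.1},{"travel":[0.01,0.014,0.77],"rot":[0,0,0],"fingers":0.1},{"travel":[0.01,0.014,0.77],"rot":[0,0,0],"fingers":0.1}]'
python3 - <<'E'
from h import *
to(.5432,.1947,.007,178.3)
E
```

```text
clock: 13.9
tcp_pos: [0.543, 0.1941, 0.0082]
orientation: [-0.001, 0.018, 1.0, -0.0]
wrist_force: [-0.7, 0.1, -0.5]
finger_gap: 0.0468
grip_force: 0.0
clock 13.9 yaw 177.97 travel [-0.001  0.005  0.01 ] rot [-0.001 -0.002 -0.005] F [-0.7  0.1 -0.5] gap 0.0468 grip 0.0
```

```bash
python3 -m pendant '[{"travel":[0,0,0],"rot":[0,0,0],"fingers":-0.85},{"travel":[0,0,0],"rot":[0,0,0],"fingers":-0.85},{"travel":[0,0,0],"rot":[0,0,0],"fingers":-0.85},{"travel":[0,0,0],"rot":[0,0,0],"fingers":-0.85},{"travel":[0,0,0],"rot":[0,0,0],"fingers":-0.85}]' 50
python3 - <<'E'
from h import *
s=env.get_state();im,d=env.read_camera('wrist');P=cloud('wrist',d,s)
for o in env.outline_of('wrist','lid')[:1]:
  m=o['mask']&(d>0);print(o['conf'],o['xy'],rect(m,P,.012,.026))
print(s['tcp_pos'])
E
```

```text
clock: 14.4
tcp_pos: [0.5451, 0.1957, 0.011]
orientation: [0.002, 0.017, 1.0, -0.0]
wrist_force: [-0.1, -1.3, 5.7]
finger_gap: 0.0143
grip_force: 51.0
0.58 [319.5, 183.1] (46501, array([0.5408, 0.196 , 0.156 , 0.1125]), -1.96, array([0.0184, 0.0197, 0.0209]))
[0.54511733 0.19565419 0.01095312]
```

The lid is gripped. I lift it and carry it towards the near end of the box, turning to yaw 42.5° so that one picture shows both the lid and the box.

```bash
python3 -m pendant '[{"travel":[0,0,-0.15],"rot":[0,0,0],"fingers":-0.85},{"travel":[0,0,-0.4],"rot":[0,0,0],"fingers":-0.85},{"travel":[0,0,-0.7],"rot":[0,0,0],"fingers":-0.85},{"travel":[0,0,-1],"rot":[0,0,0],"fingers":-0.85},{"travel":[0,0,-1],"rot":[0,0,0],"fingers":-0.85}]'
python3 - <<'E'
from h import *
to(.455,-.323,.21,42.5)
E
```

```text
clock: 15.0
tcp_pos: [0.5471, 0.1967, 0.135]
orientation: [0.005, 0.016, 1.0, 0.001]
wrist_force: [0.8, 0.5, -1.0]
finger_gap: 0.0144
grip_force: 50.0
clock 15.0 yaw 178.11 travel [ 0.618 -4.352 -0.641] rot [1.20e-02 2.00e-03 2.26e+00] F [ 0.8  0.5 -1. ] gap 0.0144 grip 50.0
```

```bash
python3 -m pendant '[{"travel":[0.02,-0.14,-0.1],"rot":[0,0,0.13],"fingers":-0.85},{"travel":[0.04,-0.28,-0.2],"rot":[0,0,0.26],"fingers":-0.85},{"travel":[0.06,-0.42,-0.3],"rot":[0,0,0.39],"fingers":-0.85},{"travel":[0.08,-0.56,-0.4],"rot":[0,0,0.52],"fingers":-0.85},{"travel":[0.1,-0.7,-0.5],"rot":[0,0,0.65],"fingers":-0.85},{"travel":[0.12,-0.84,-0.6],"rot":[0,0,0.78],"fingers":-0.85},{"travel":[0.14,-1,-0.64],"rot":[0,0,0.9],"fingers":-0.85},{"travel":[0.14,-1,-0.64],"rot":[0,0,1],"fingers":-0.85}]' >/dev/null
python3 - <<'E'
from h import *
to(.455,-.323,.21,42.5)
E
```

```text
clock 15.8 yaw 117.7 travel [-2.672 -2.039 -0.03 ] rot [0.000e+00 1.000e-03 1.253e+00] F [ 0.1  0.3 -1.1] gap 0.0143 grip 50.0
```

```bash
python3 -m pendant '[{"travel":[-0.14,-0.1,-0.03],"rot":[0,0,0.13],"fingers":-0.85},{"travel":[-0.28,-0.2,-0.03],"rot":[0,0,0.26],"fingers":-0.85},{"travel":[-0.42,-0.3,-0.03],"rot":[0,0,0.39],"fingers":-0.85},{"travel":[-0.56,-0.4,-0.03],"rot":[0,0,0.52],"fingers":-0.85},{"travel":[-0.7,-0.5,-0.03],"rot":[0,0,0.65],"fingers":-0.85},{"travel":[-0.84,-0.63,-0.03],"rot":[0,0,0.78],"fingers":-0.85},{"travel":[-1,-0.76,-0.03],"rot":[0,0,0.9],"fingers":-0.85},{"travel":[-1,-0.76,-0.03],"rot":[0,0,1],"fingers":-0.85}]' >/dev/null
python3 - <<'E'
from h import *
to(.455,-.323,.21,42.5)
E
```

```text
clock 16.6 yaw 57.65 travel [-1.941  0.805 -0.01 ] rot [-0.001  0.001  0.252] F [-0.1  1.  -2.8] gap 0.0143 grip 50.0
```

```bash
python3 -m pendant '[{"travel":[-0.3,0.12,0],"rot":[0,0,0.13],"fingers":-0.85},{"travel":[-0.6,0.24,0],"rot":[0,0,0.25],"fingers":-0.85},{"travel":[-1,0.4,0],"rot":[0,0,0.25],"fingers":-0.85},{"travel":[-1,0.4,0],"rot":[0,0,0.25],"fingers":-0.85}]' >/dev/null
python3 - <<'E'
from h import *
to(.455,-.323,.21,42.5)
E
```

```text
clock 17.0 yaw 42.74 travel [-0.794  0.611 -0.01 ] rot [0.    0.002 0.004] F [ 0.5  1.  -2.6] gap 0.0142 grip 50.0
```

```bash
python3 -m pendant '[{"travel":[-0.3,0.25,0],"rot":[0,0,0],"fingers":-0.85},{"travel":[-0.6,0.5,0],"rot":[0,0,0],"fingers":-0.85},{"travel":[-0.79,0.61,0],"rot":[0,0,0],"fingers":-0.85},{"travel":[-0.79,0.61,0],"rot":[0,0,0],"fingers":-0.85},{"travel":[-0.79,0.61,0],"rot":[0,0,0],"fingers":-0.85},{"travel":[-0.79,0.61,0],"rot":[0,0,0],"fingers":-0.85}]' >/dev/null
python3 - <<'E'
from h import *
s=env.get_state();im,d=env.read_camera('wrist');P=cloud('wrist',d,s);cv2.imwrite('pics/w7.png',im);np.savez('w7.npz',im=im,d=d,P=P,tcp=s['tcp_pos'],q=s['orientation'])
to(.58,-.208,.21,42.5)
for n in ('lid','box'):
  for o in env.outline_of('wrist',n)[:2]:
    m=o['mask']&(d>0);print(n,o['conf'],o['xy'],np.percentile(P[m][:,2],[5,50,95]).round(4))
E
```

```text
clock 17.65 yaw 43.17 travel [ 1.365  0.041 -0.004] rot [-0.001 -0.     0.011] F [-0.1  0.2 -3.2] gap 0.0143 grip 50.0
lid 0.89 [320.0, 183.2] [0.2169 0.2182 0.2392]
lid 0.65 [325.1, 46.9] [0.007  0.0086 0.0642]
box 0.89 [326.8, 44.0] [0.007  0.0086 0.0642]
```

View pics/w7.png

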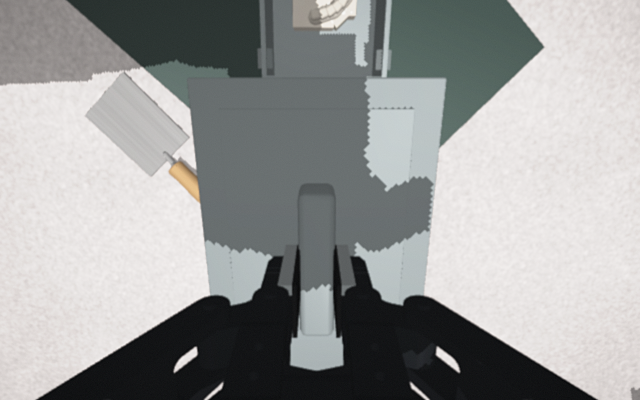

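The view shows the lid plate with corners at (188,80) and (446,78), the grip bar at (317,260), and beyond it the box's long walls at u≈265 and u≈385. I fit both in the tool frame.

```bash
cat > fit.py <<'E'
from h import *
def fit(fn):
    w=np.load(fn);P=w['P'];q=w['q'];A=R.from_quat([q[1],q[2],q[3],q[0]]).as_matrix();T=(P-w['tcp'])@A*1000
    pz=w['tcp'][2]+.008
    def edges(sel,rows):
        L=[];Rr=[]
        for v in rows:
            c=np.where(sel[v])[0]
            if len(c)>6: L.append(T[v,c[0]]);Rr.append(T[v,c[-1]])
        L,Rr=np.array(L),np.array(Rr);o=[]
        for E in (L,Rr):
            p=np.polyfit(E[:,0],E[:,1],1);r=E[:,1]-np.polyval(p,E[:,0]);k=abs(r)<2.5*np.median(abs(r))+.1
            o.append(np.polyfit(E[k,0],E[k,1],1))
        return o,L[:,0].min(),L[:,0].max()
    d=w['d']
    lid=(abs(P[...,2]-pz)<.004)&(d>0)&(d<.25)&(abs(T[...,1])<65)
    box=(abs(P[...,2]-.0635)<.003)&(d>.2)&(abs(T[...,1])<90)&(T[...,0]>40)
    for n,sel,rows in (('lid',lid,range(85,215)),('box',box,range(2,75))):
        (l,r),a,b=edges(sel,rows)
        for x in (a,b): print(n,'x%.0f'%x,'y',np.polyval(l,x).round(2),np.polyval(r,x).round(2),'mid',((np.polyval(l,x)+np.polyval(r,x))/2).round(2),end=' ')
        s=(l[0]+r[0])/2;print('slope deg',np.degrees(np.arctan(s)).round(3),np.degrees(np.arctan([l[0],r[0]])).round(2),'mid@0',((l[1]+r[1])/2).round(2))
    f=[T[np.where(lid[:,u])[0][0],u,0] for u in range(230,360,3) if lid[:,u].any()];print('lid front x',np.median(f))
E
python3 -c "
from fit import *
fit('w7.npz')"
```

```text
lid x20 y -55.62 55.4 mid -0.11 lid x79 y -55.62 55.4 mid -0.11 slope deg 0.005 [0.   0.01] mid@0 -0.11
box x91 y -46.5 58.73 mid 6.11 box x146 y -45.92 59.41 mid 6.74 slope deg 0.662 [0.61 0.71] mid@0 5.06
lid front x 82.16617959493519
```

The fit is consistent: lid width 111 mm, box width 105 mm. The box axis is turned 0.66° and sits +7.0 mm in y at the centre, so the needed shift is x +163 mm, y +7.06 mm and rot +0.011.

```bash
python3 -m pendant '[{"travel":[0.25,0.03,0],"rot":[0,0,0],"fingers":-0.85},{"travel":[0.5,0.03,0.1],"rot":[0,0,0],"fingers":-0.85},{"travel":[0.7,0.03,0.2],"rot":[0,0,0],"fingers":-0.85},{"travel":[0.7,0.03,0.25],"rot":[0,0,0],"fingers":-0.85},{"travel":[0.7,0.03,0.25],"rot":[0,0,0],"fingers":-0.85}]' >/dev/null
python3 - <<'E'
from h import *
w=np.load('w7.npz');q=w['q'];A=R.from_quat([q[1],q[2],q[3],q[0]]).as_matrix();t=w['tcp']+A@[.163,.00706,0];print(t)
to(t[0],t[1],.18,42.51)
to(t[0],t[1],.075,42.51)
E
```

```text
[ 0.58075732 -0.21028418  0.20929485]
clock 18.25 yaw 43.23 travel [ 0.659  0.031 -0.011] rot [-0.002  0.001  0.012] F [-0.2 -0.2 -1.8] gap 0.0144 grip 50.0
clock 18.25 yaw 43.23 travel [0.66  0.033 0.864] rot [-0.002  0.001  0.012] F [-0.2 -0.2 -1.8] gap 0.0144 grip 50.0
```

```bash
python3 -m pendant '[{"travel":[0.25,0.03,0],"rot":[0,0,0.012],"fingers":-0.85},{"travel":[0.5,0.03,0.1],"rot":[0,0,0.012],"fingers":-0.85},{"travel":[0.66,0.032,0.3],"rot":[0,0,0.012],"fingers":-0.85},{"travel":[0.66,0.032,0.5],"rot":[0,0,0.012],"fingers":-0.85},{"travel":[0.66,0.032,0.65],"rot":[0,0,0.012],"fingers":-0.85},{"travel":[0.66,0.032,0.72],"rot":[0,0,0.012],"fingers":-0.85},{"travel":[0.66,0.032,0.72],"rot":[0,0,0.012],"fingers":-0.85},{"travel":[0.66,0.032,0.72],"rot":[0,0,0.012],"fingers":-0.85}]' >/dev/null
python3 - <<'E'
from h import *
to(.58076,-.21028,.066,42.51)
E
```

```text
clock 19.05 yaw 42.33 travel [ 0.008 -0.02   0.238] rot [ 0.001 -0.    -0.003] F [-0.1 -0.4 -1.3] gap 0.0143 grip 50.0
```

```bash
for i in 1 2 3; do python3 -m pendant '[{"travel":[0,0,0],"rot":[0,0,0],"fingers":-0.85},{"travel":[0,0,0],"rot":[0,0,0],"fingers":-0.85}]' | grep -E "tcp"; done; python3 - <<'E'
from h import *
to(.58076,-.21028,.066,42.51)
E
```

```text
tcp_pos: [0.582, -0.2125, 0.0947]
tcp_pos: [0.5815, -0.2121, 0.0938]
tcp_pos: [0.5813, -0.2119, 0.0934]
clock 19.65 yaw 42.37 travel [ 0.006 -0.013  0.228] rot [-0.     0.    -0.002] F [ 0.7  0.7 -2.2] gap 0.0143 grip 50.0
```

```bash
python3 -m pendant '[{"travel":[0.005,-0.008,0.04],"rot":[0,0,-0.002],"fingers":-0.85},{"travel":[0.005,-0.008,0.08],"rot":[0,0,-0.002],"fingers":-0.85},{"travel":[0.005,-0.008,0.11],"rot":[0,0,-0.002],"fingers":-0.85},{"travel":[0.005,-0.008,0.13],"rot":[0,0,-0.002],"fingers":-0.85},{"travel":[0.005,-0.008,0.13],"rot":[0,0,-0.002],"fingers":-0.85},{"travel":[0.005,-0.008,0.13],"rot":[0,0,-0.002],"fingers":-0.85},{"travel":[0.005,-0.008,0.13],"rot":[0,0,-0.002],"fingers":-0.85},{"travel":[0.005,-0.008,0.13],"rot":[0,0,-0.002],"fingers":-0.85}]' | grep tcp
python3 - <<'E'
from h import *
to(.58076,-.21028,.066,42.51)
E
```

```text
tcp_pos: [0.5813, -0.2109, 0.078]
clock 20.45 yaw 42.49 travel [ 0.    -0.007  0.1  ] rot [ 0.001 -0.    -0.   ] F [ 0.4 -0.4 -2.1] gap 0.0142 grip 50.0
```

```bash
python3 -m pendant '[{"travel":[0,-0.005,0.02],"rot":[0,0,0],"fingers":-0.85},{"travel":[0,-0.005,0.03],"rot":[0,0,0],"fingers":-0.85},{"travel":[0,-0.005,0.04],"rot":[0,0,0],"fingers":-0.85},{"travel":[0,-0.005,0.05],"rot":[0,0,0],"fingers":-0.85},{"travel":[0,-0.005,0.06],"rot":[0,0,0],"fingers":-0.85},{"travel":[0,-0.005,0.06],"rot":[0,0,0],"fingers":-0.85},{"travel":[0,-0.005,0.06],"rot":[0,0,0],"fingers":-0.85}]' | grep -E "tcp|wrist"
python3 - <<'E'
from h import *
to(.58076,-.21028,.066,42.51)
E
```

```text
tcp_pos: [0.5807, -0.2104, 0.0705]
wrist_force: [0.1, 0.2, -2.3]
clock 21.15 yaw 42.48 travel [ 0.001 -0.     0.038] rot [-0.  0. -0.] F [ 0.1  0.2 -2.3] gap 0.0144 grip 50.0
```

Aligned exactly. I lower onto the catches in 0.6 mm steps.

```bash
for i in 1 2 3; do python3 -m pendant '[{"travel":[0,0,0.005],"rot":[0,0,0],"fingers":-0.85},{"travel":[0,0,0.01],"rot":[0,0,0],"fingers":-0.85},{"travel":[0,0,0.015],"rot":[0,0,0],"fingers":-0.85}]' | grep -E "tcp|wrist"; done
python3 - <<'E'
from h import *
to(.58076,-.21028,.066,42.51)
E
```

```text
tcp_pos: [0.5807, -0.2104, 0.0688]
wrist_force: [-0.3, 0.2, -1.8]
tcp_pos: [0.5807, -0.2104, 0.0669]
wrist_force: [-0.4, -0.8, -2.4]
tcp_pos: [0.5807, -0.2104, 0.0654]
wrist_force: [-0.5, 0.0, 0.7]
clock 22.05 yaw 42.49 travel [ 0.001 -0.    -0.005] rot [ 0.  0. -0.] F [-0.5  0.   0.7] gap 0.0146 grip 50.3
```

Contact came at exactly the predicted catch height. I settle slightly and release.

```bash
python3 -m pendant '[{"travel":[0,0,0.004],"rot":[0,0,0],"fingers":-0.85},{"travel":[0,0,0.008],"rot":[0,0,0],"fingers":-0.85},{"travel":[0,0,0.008],"rot":[0,0,0],"fingers":-0.85}]' | grep -E "tcp|wrist"
python3 -m pendant '[{"travel":[0,0,-0.008],"rot":[0,0,0],"fingers":-0.3},{"travel":[0,0,-0.01],"rot":[0,0,0],"fingers":-0.1},{"travel":[0,0,-0.05],"rot":[0,0,0],"fingers":0},{"travel":[0,0,-0.2],"rot":[0,0,0],"fingers":0},{"travel":[0,0,-0.4],"rot":[0,0,0],"fingers":0},{"travel":[0,0,-0.7],"rot":[0,0,0],"fingers":0},{"travel":[0,0,-0.7],"rot":[0,0,0],"fingers":0},{"travel":[0,0,-0.7],"rot":[0,0,0],"fingers":0}]'
cat > chk.py <<'E'
from h import *
for n in ('wrist','top'):
    s=env.get_state();im,d=env.read_camera(n);P=cloud(n,d,s)
    th=np.radians(42.5);c=np.array([.581,-.209]);q=P[...,:2]-c
    bx=q@[np.cos(th),np.sin(th)];by=q@[-np.sin(th),np.cos(th)]
    pl=(d>0)&(abs(P[...,2]-.072)<.012)&(abs(bx)<90)&(abs(by)<.062)&(abs(bx)<.087)
    a=pl&(abs(bx)<.072)&(abs(by)<.048)&((abs(by)>.014))
    X=np.c_[bx[a],by[a],np.ones(a.sum())];z=P[a][:,2]
    for _ in range(4):
        p=np.linalg.lstsq(X,z,rcond=None)[0];k=abs(z-X@p)<.003;X,z=X[k],z[k]
    r=rect(pl,P,.05,.09)
    e=[np.median(P[a&(abs(bx-sx)<.012)][:,2]).round(4) if (a&(abs(bx-sx)<.012)).sum()>5 else None for sx in (-.059,.059)]
    print(n,len(z),'centre z',p[2].round(4),'tilt x,y',p[:2].round(4),'ends',e,r)
E
python3 chk.py
```

```text
tcp_pos: [0.5807, -0.2103, 0.065]
wrist_force: [-2.8, 1.8, 4.5]
clock: 23.15
tcp_pos: [0.5816, -0.2109, 0.1496]
orientation: [0.001, 0.932, 0.362, 0.001]
wrist_force: [-0.3, 0.5, -0.1]
finger_gap: 0.043
grip_force: 0.0
wrist 16272 centre z 0.074 tilt x,y [-0.0007 -0.0011] ends [np.float64(0.074), np.float64(0.0739)] (27671, array([ 0.5812, -0.2096,  0.1622,  0.1126]), 42.5, array([0.0725, 0.0738, 0.0751]))
top 1019 centre z 0.0722 tilt x,y [-0.0016 -0.0006] ends [np.float64(0.072), np.float64(0.0721)] (2185, array([ 0.5804, -0.2088,  0.163 ,  0.1144]), 42.4, array([0.0684, 0.072 , 0.0756]))
```

The lid lies level on the catches (plate at 74 mm, and home is 67 mm) and is centred to within 1 mm. Next I close the fingers and go over the +x end.

```bash
python3 -m pendant '[{"travel":[0.25,0,0],"rot":[0,0,0],"fingers":-1},{"travel":[0.49,0.01,0],"rot":[0,0,0],"fingers":-1},{"travel":[0.49,0.01,0.2],"rot":[0,0,0],"fingers":-1},{"travel":[0.49,0.01,0.4],"rot":[0,0,0],"fingers":-1},{"travel":[0.49,0.01,0.55],"rot":[0,0,0],"fingers":-1},{"travel":[0.49,0.01,0.62],"rot":[0,0,0],"fingers":-1},{"travel":[0.49,0.01,0.62],"rot":[0,0,0],"fingers":-1},{"travel":[0.49,0.01,0.62],"rot":[0,0,0],"fingers":-1}]'
python3 - <<'E'
from h import *
c=np.array([.5811,-.2095])+.059*np.array([.7373,.6756])
to(c[0],c[1],.066,42.5)
E
```

```text
clock: 24.05
tcp_pos: [0.6249, -0.1717, 0.074]
orientation: [0.0, 0.932, 0.362, -0.0]
wrist_force: [0.1, -0.3, 0.3]
finger_gap: 0.0003
grip_force: 0.0
clock 24.05 yaw 42.48 travel [ 0.01  -0.014  0.066] rot [-0.  0. -0.] F [ 0.1 -0.3  0.3] gap 0.0003 grip 0.0
```

```bash
python3 -m pendant '[{"travel":[0.01,-0.01,0.01],"rot":[0,0,0],"fingers":-1},{"travel":[0.01,-0.01,0.02],"rot":[0,0,0],"fingers":-1},{"travel":[0.01,-0.01,0.03],"rot":[0,0,0],"fingers":-1},{"travel":[0.01,-0.01,0.04],"rot":[0,0,0],"fingers":-1},{"travel":[0.01,-0.01,0.045],"rot":[0,0,0],"fingers":-1},{"travel":[0.01,-0.01,0.05],"rot":[0,0,0],"fingers":-1}]' | grep -E "tcp|wrist"
for i in 1 2 3; do python3 -m pendant '[{"travel":[0,0,0.004],"rot":[0,0,0],"fingers":-1},{"travel":[0,0,0.008],"rot":[0,0,0],"fingers":-1},{"travel":[0,0,0.012],"rot":[0,0,0],"fingers":-1}]' | grep -E "tcp|wrist"; done
```

```text
tcp_pos: [0.625, -0.1699, 0.0678]
wrist_force: [-1.2, -0.2, -0.1]
tcp_pos: [0.625, -0.1699, 0.0664]
wrist_force: [-0.5, 0.2, -0.1]
tcp_pos: [0.625, -0.1699, 0.0649]
wrist_force: [-0.2, -1.0, -0.2]
tcp_pos: [0.6249, -0.1698, 0.0635]
wrist_force: [-0.5, -0.0, -0.6]
```

```bash
for i in 1 2 3 4; do python3 -m pendant '[{"travel":[0,0,0.004],"rot":[0,0,0],"fingers":-1},{"travel":[0,0,0.008],"rot":[0,0,0],"fingers":-1},{"travel":[0,0,0.012],"rot":[0,0,0],"fingers":-1}]' | grep -E "tcp|wrist"; done
```

```text
tcp_pos: [0.6249, -0.1699, 0.062]
wrist_force: [-0.1, 0.1, -0.6]
tcp_pos: [0.6249, -0.1698, 0.0606]
wrist_force: [0.5, -0.0, -0.7]
tcp_pos: [0.625, -0.1698, 0.0591]
wrist_force: [-0.3, 0.0, 0.1]
tcp_pos: [0.6249, -0.1698, 0.0577]
wrist_force: [-0.4, 0.4, 0.5]
```

```bash
for i in 1 2 3; do python3 -m pendant '[{"travel":[0,0,0.004],"rot":[0,0,0],"fingers":-1},{"travel":[0,0,0.008],"rot":[0,0,0],"fingers":-1},{"travel":[0,0,0.012],"rot":[0,0,0],"fingers":-1}]' | grep -E "tcp|wrist"; done
```

```text
tcp_pos: [0.625, -0.1699, 0.0563]
wrist_force: [0.4, -0.3, 0.3]
tcp_pos: [0.625, -0.1698, 0.0548]
wrist_force: [0.5, 1.3, 0.0]
tcp_pos: [0.625, -0.1699, 0.0534]
wrist_force: [0.4, 0.4, -0.1]
```

```bash
for i in 1 2 3; do python3 -m pendant '[{"travel":[0,0,0.004],"rot":[0,0,0],"fingers":-1},{"travel":[0,0,0.008],"rot":[0,0,0],"fingers":-1},{"travel":[0,0,0.012],"rot":[0,0,0],"fingers":-1}]' | grep -E "tcp|wrist"; done
```

```text
tcp_pos: [0.6251, -0.1699, 0.0528]
wrist_force: [-1.2, 0.9, 8.0]
tcp_pos: [0.6257, -0.1702, 0.0523]
wrist_force: [-1.9, 0.4, 10.3]
tcp_pos: [0.6262, -0.1703, 0.0515]
wrist_force: [-2.7, 1.0, 11.9]
```

Contact at a reported z of 0.0533, so home at this end is about 0.0467. I press on slowly.

```bash
for i in 1 2 3; do python3 -m pendant '[{"travel":[0,0,0.004],"rot":[0,0,0],"fingers":-1},{"travel":[0,0,0.008],"rot":[0,0,0],"fingers":-1},{"travel":[0,0,0.012],"rot":[0,0,0],"fingers":-1}]' | grep -E "tcp|wrist"; done
```

```text
tcp_pos: [0.6262, -0.1702, 0.0503]
wrist_force: [-2.1, 1.4, 11.3]
tcp_pos: [0.626, -0.1701, 0.0478]
wrist_force: [-0.7, 1.6, 11.5]
tcp_pos: [0.6261, -0.1702, 0.0478]
wrist_force: [-4.0, 2.1, 17.7]
```

The end snapped and stopped. I hold briefly, lift, and move to the other end.

```bash
python3 -m pendant '[{"travel":[0,0,0.004],"rot":[0,0,0],"fingers":-1},{"travel":[0,0,0.004],"rot":[0,0,0],"fingers":-1},{"travel":[0,0,0.004],"rot":[0,0,0],"fingers":-1}]' | grep -E "tcp|wrist"
python3 -m pendant '[{"travel":[0,0,-0.05],"rot":[0,0,0],"fingers":-1},{"travel":[0,0,-0.3],"rot":[0,0,0],"fingers":-1},{"travel":[0,0,-0.5],"rot":[0,0,0],"fingers":-1},{"travel":[-0.3,0,-0.6],"rot":[0,0,0],"fingers":-1},{"travel":[-0.6,0,-0.6],"rot":[0,0,0],"fingers":-1},{"travel":[-0.98,0,-0.6],"rot":[0,0,0],"fingers":-1},{"travel":[-0.98,0,-0.6],"rot":[0,0,0],"fingers":-1},{"travel":[-0.98,0,-0.6],"rot":[0,0,0],"fingers":-1}]' >/dev/null
python3 chk.py; python3 - <<'E'
from h import *
c=np.array([.5811,-.2095])-.059*np.array([.7373,.6756])
to(c[0],c[1],.056,42.5)
E
```

```text
tcp_pos: [0.6261, -0.1702, 0.0478]
wrist_force: [-4.1, 2.9, 17.2]
wrist 26617 centre z 0.0714 tilt x,y [-0.044   0.0005] ends [np.float64(0.074), np.float64(0.0689)] (41717, array([ 0.5763, -0.2146,  0.1459,  0.1125]), 42.12, array([0.0683, 0.0713, 0.0745]))
top 1077 centre z 0.0697 tilt x,y [-0.0453  0.002 ] ends [np.float64(0.072), np.float64(0.0667)] (2232, array([ 0.5814, -0.2082,  0.1616,  0.114 ]), 42.24, array([0.064 , 0.0694, 0.0745]))
clock 30.65 yaw 42.51 travel [-0.01  -0.004  0.502] rot [ 0. -0.  0.] F [0.2 0.2 0.8] gap -0.0001 grip 0.0
```

The +x end dropped 5.2 mm. Next is the -x end.

```bash
python3 -m pendant '[{"travel":[-0.01,0,0.15],"rot":[0,0,0],"fingers":-1},{"travel":[-0.01,0,0.3],"rot":[0,0,0],"fingers":-1},{"travel":[-0.01,0,0.4],"rot":[0,0,0],"fingers":-1},{"travel":[-0.01,0,0.46],"rot":[0,0,0],"fingers":-1},{"travel":[-0.01,0,0.48],"rot":[0,0,0],"fingers":-1},{"travel":[-0.01,0,0.49],"rot":[0,0,0],"fingers":-1},{"travel":[-0.01,0,0.49],"rot":[0,0,0],"fingers":-1}]' | grep -E "tcp|wrist"
for i in 1 2 3; do python3 -m pendant '[{"travel":[0,0,0.004],"rot":[0,0,0],"fingers":-1},{"travel":[0,0,0.008],"rot":[0,0,0],"fingers":-1},{"travel":[0,0,0.012],"rot":[0,0,0],"fingers":-1}]' | grep -E "tcp|wrist"; done
```

```text
tcp_pos: [0.5378, -0.2502, 0.058]
wrist_force: [0.6, -1.1, -0.9]
tcp_pos: [0.5375, -0.2503, 0.0565]
wrist_force: [-0.1, -0.8, -0.4]
tcp_pos: [0.5373, -0.2501, 0.0546]
wrist_force: [0.4, 0.0, -0.3]
tcp_pos: [0.5374, -0.2501, 0.0533]
wrist_force: [-1.0, 0.4, 2.3]
```

```bash
for i in 1 2 3 4; do python3 -m pendant '[{"travel":[0,0,0.004],"rot":[0,0,0],"fingers":-1},{"travel":[0,0,0.008],"rot":[0,0,0],"fingers":-1},{"travel":[0,0,0.012],"rot":[0,0,0],"fingers":-1}]' | grep -E "tcp|wrist"; done
```

```text
tcp_pos: [0.5376, -0.2504, 0.0526]
wrist_force: [-1.7, 0.6, 8.3]
tcp_pos: [0.5377, -0.2506, 0.0516]
wrist_force: [-3.0, -0.5, 8.3]
tcp_pos: [0.5378, -0.2508, 0.0503]
wrist_force: [-3.0, -1.1, 7.6]
tcp_pos: [0.5377, -0.2505, 0.0477]
wrist_force: [0.2, -0.3, 0.4]
```

```bash
for i in 1 2; do python3 -m pendant '[{"travel":[0,0,0.004],"rot":[0,0,0],"fingers":-1},{"travel":[0,0,0.008],"rot":[0,0,0],"fingers":-1},{"travel":[0,0,0.012],"rot":[0,0,0],"fingers":-1}]' | grep -E "tcp|wrist"; done
python3 -m pendant '[{"travel":[0,0,0.003],"rot":[0,0,0],"fingers":-1},{"travel":[0,0,0.003],"rot":[0,0,0],"fingers":-1},{"travel":[0,0,0.003],"rot":[0,0,0],"fingers":-1}]' | grep -E "tcp|wrist"
```

```text
tcp_pos: [0.5375, -0.2501, 0.0469]
wrist_force: [-2.9, 1.0, 12.2]
tcp_pos: [0.5375, -0.2501, 0.0469]
wrist_force: [-5.9, 2.8, 20.5]
tcp_pos: [0.5375, -0.2501, 0.0469]
wrist_force: [-6.1, 3.2, 20.7]
```

Firm stop at home height. I lift and check the level.

```bash
python3 -m pendant '[{"travel":[0,0,-0.05],"rot":[0,0,0],"fingers":-1},{"travel":[0,0,-0.3],"rot":[0,0,0],"fingers":-1},{"travel":[0,0,-0.6],"rot":[0,0,0],"fingers":-1},{"travel":[0.3,0,-0.8],"rot":[0,0,0],"fingers":-1},{"travel":[0.49,0,-0.9],"rot":[0,0,0],"fingers":-1},{"travel":[0.49,0,-0.9],"rot":[0,0,0],"fingers":-1},{"travel":[0.49,0,-0.9],"rot":[0,0,0],"fingers":-1}]' >/dev/null
python3 chk.py
```

```text
wrist 15681 centre z 0.0678 tilt x,y [0.0003 0.0003] ends [np.float64(0.0677), np.float64(0.0679)] (25899, array([ 0.5825, -0.2095,  0.1621,  0.1124]), 42.29, array([0.0663, 0.0677, 0.069 ]))
top 1014 centre z 0.0663 tilt x,y [-0.0028 -0.0014] ends [np.float64(0.0664), np.float64(0.066)] (2189, array([ 0.5808, -0.2085,  0.1628,  0.1147]), 42.57, array([0.0624, 0.0661, 0.0701]))
```

The plate is level within 0.0003 rad, at 67.8 mm against an expected 67 mm, and both ends are home. I hand it in.

```bash
python3 -c "
from workcell import env
print(env.hand_in())"
```

```text
the job is handed in; nothing more can be done
None
```

I handed the job in at about 35 s: the model is teeth up on the box floor, and the lid has snapped down at both ends and measures level. The judge returned no result.

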